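# Hardness check on the pot that is due

## Task

Three closed clay pots stand on the ware board; a little clay cone has been set beside the one that is due for its hardness check (flat clay discs stand beside the other two). Take the spring gauge out of its slanted stand and, holding it upright, set its tip inside the small raised ring on top of that pot and press gently straight down until the plunger is about half way in, never in to its stop. Finish while holding it there, still gripped and pressing, and leave the other pots and everything else where they stand.

Things in the scene. Friction and masses are not known exactly. Their poses are not given: they have to be found in the camera images.
- gauge: Round spring gauge, 140 mm long, 140 g, own z from tip to top end; origin on the axis at the nose's lower end. Steel nose dia 18 for z 0-45 mm, flange dia 32 z 45-50, black grip dia 26 z 50-112, cap dia 25 z 112-118; the plunger sticks out 22 mm below the origin. At the start the nose is in the stand's hole, flange on its slanted top, axis leaning 0.35 rad (20 degrees) from vertical
- gauge_grip (a point): middle of the black grip on the gauge's axis, 83 mm above the gauge's origin along its z; axes as the gauge
- gauge_tip (a point): flat end of the plunger, 8 mm diameter, on the gauge's axis, 22 mm below the gauge's origin when the plunger is fully out; moves with the plunger
- plunger (a joint): how far the plunger is pushed in: 0 fully out, 0.016 m at its stop (half way is 0.008). Spring with preload: it starts to move at about 1.4 N, takes 4.2 N half way and 7 N at the stop (350 N/m)
- stand: wooden stand fixed to the table, foot 100 x 85 mm, origin at the centre of its underside. Its slanted top plate (70 x 70 x 30 mm) has a 20 mm through hole and is tilted 0.35 rad, so the gauge's top leans to the stand's -x (towards the robot); draw the gauge out along its own axis: the nose is 45 mm deep, 67 mm with the plunger
- stand_top (a point): centre of the hole's mouth on the slanted top face, about 100 mm above the table
- ware_board: plywood board fixed to the table, 200 x 420 x 18 mm, origin at the centre of its underside, length along its y. Pots stand along its near half, one every 130 mm, cone and discs along its far edge, about 85 mm from the axis of the pot each belongs to
- pot_a: closed grey clay pot, 84 mm diameter, 90 mm tall to its flat top, 550 g, loose on the board, origin at the centre of its underside. On top: small raised test ring (inside dia 18, outside 26, 3 mm high, floor level with the top) 25 mm off the axis at the pot's +x; and a spout boss with a dark middle (dia 20, 6 mm high) 18 mm off the axis at its -x
- pot_b: a second pot, same as pot_a
- pot_c: a third pot, same as pot_a
- spot_a (a point): centre of the test ring's floor on pot_a, level with the pot's flat top
- spot_b (a point): the same on pot_b
- spot_c (a point): the same on pot_c
- cone: small grey clay cone, 30 mm across its foot and 45 mm tall, origin at the centre of its underside; marks the pot nearest to it as the one to check
- disc1: flat grey clay disc, 38 mm diameter, 10 mm high, beside a pot that is not due; origin at the centre of its underside
- disc2: another such disc
- cup1: terracotta cup, 68 mm rim, 80 mm tall, standing beyond the stand; leave alone
- cup2: terracotta cup, same size, at the right; leave alone
- rib: flat wooden scraping rib, about 110 x 50 x 6 mm, between the board and the stand; leave alone
- brush: brush lying in front of the board; leave alone
- jar: clear lidded jar, 68 mm diameter, 75 mm tall, at the right; leave alone
Things that resemble listed ones, but are neither listed nor needed, are in the scene too. There is more than one size of the gauge; the job needs the larger. Leave any blue look-alike of the pot_a alone.

How it is judged:
By the outcome, as a careful person would: the job done as asked, in the order asked, and still so for the second after the job is handed in, while the arm keeps its last pose, push and grip.
It also fails if it takes over 40 s, if anything falls off the work surface, if the arm or the gripper's body presses on something with over 40 N, if the wrist force passes 120 N, or if a joint passes its speed limit or range.

## Robot

A 7-joint arm with a two-finger parallel gripper is mounted at the origin on the work surface. World frame = base frame: x ahead of the robot, y to its left, z up, the work surface at z = 0. Lengths are in m, angles in rad, forces in N, time in s.
With the tool pointing down it reaches from about 0.4 to 0.85 m from the base axis. Payload 10.4 kg.
Tool frame: the origin (TCP) lies midway between the tips of the shut fingers; the grasp point (between the pads) lies 19 mm behind it; y points along the fingers, x is the direction in which the jaws open and shut, and the axes are right-handed (so a half turn about y gives the same grasp; the last joint's range is limited). The gripper opens to 87 mm and grips with 3 to 60 N. Pads are 19 mm wide; open, the fingers measure 117 mm over their backs; the gripper's body (75 mm by 190 mm) begins 51 mm behind the grasp point.
Start: joints at [-1.31, 0.332, -0.065, 1.46, 0.022, 1.35, -0.088], TCP at [0.175, 0.6, 0.196] pointing down, gripper open.
Joint ranges: [-2.6, 2.6], [-0.5, 2.12], [-1.47, 1.34], [0.16, 2.42], [-1.27, 4.41], [0.06, 2.06], [-2.6, 2.6]. Speed limits (rad/s): [2.22, 2.22, 2.79, 2.79, 3.14, 3.14, 3.14].

## Interface

Orientations are given as a unit quaternion [x, y, z, w].
In Python, from bench import * gives the robot as it stands.
- The arm moves only by the tool jog_arm, never from a script. Its argument "commands" is a list of rows, each an object with "translation": the shift along the world's x, y, z in mm, a list of three; "twist": the turn about the world's z in rad. A call has 1 to 20 rows; each row shifts and turns the commanded pose from where the row before left it; what a row does not reach is not made up. A row lasts 1/10 s, in which the tool goes at most 50 mm and 8.59 degrees, less where a joint would pass 70% of its speed; a pose out of reach is approached as far as the arm can. A call is refused whole if a number of a shift passes 50 or a number of a turn 0.15, either way. A call with a gripper value outside its range is refused whole. "grip" is the closure, from 0 (fully open) to 1 (shut), set as the call begins (left out, the last holds). The fingers move at their own pace and stop on an object; "grip_force" is the grip in N (left out, the last holds). Time passes only in rows, so rows that do not move let the fingers close. It gives the time, the measured TCP pose, the force and the opening at its end, in the units of the state.
- read_state(): the state, without advancing time (a new reading comes with each control period).
- camera(name): name is "scene" or "top" or "wrist"; returns a dict with "img" (420x560x3 uint8, red, green, blue), "fx", "fy", "cx", "cy" (pixels), "dist" ([k1, k2, p1, p2, k3] as OpenCV has them; the pictures are not rectified), "cam_to_world" (4x4, takes a point from camera to world coordinates). Camera axes: x right, y down, z forward; pixel columns grow to the right and rows downward; lengths in m; the calibration is good to about 2 mm. A picture is of the moment at which its call begins. There is no depth.
- close_job(): hands the job in, once; it reports no verdict.
The state is a dict: "time": time; "joint_positions": joint angles; "joint_vel": joint speeds; "joint_torque": joint torques, N m; "ee_pos": TCP position; "eef_rot": TCP orientation; "ft_force": force on the tool from outside, world axes, zero at the start; "torque": the same for the moment, N m; "width": finger opening in m.
Only numpy, scipy, OpenCV 4.12 (cv2) and the standard library are available. Lean on these libraries where they do the work, as an engineer would, in place of code of your own. Each camera call takes 0.05 s, during which the arm holds its last target.

## Working session

There is one attempt and no reset: what is moved stays moved. The work goes in short steps, Python scripts to look and compute and a tool call to move; the robot and the scene stay as the last step left them, time stands still between calls to the robot, and variables do not carry over. Pictures are saved under pics/ and viewed, and the job is handed in when it is done.

Besides the shell and the picture viewer there is one more tool, called as a command line: name --argument value ..., lists and objects as JSON in quotes. jog_arm: Moves the arm, as the interface text tells. Its arguments: {"type":"object","properties":{"commands":{"type":"array"},"grip":{"type":"number"},"grip_force":{"type":"number"}},"required":["commands"]}

```bash
ls; mkdir -p pics; cat > h.py <<'E'
from bench import *
import numpy as np, cv2
def snap(n,tag):
    c=camera(n); cv2.imwrite(f'pics/{tag}.png',c['img'][:,:,::-1]); 
    np.savez(f'pics/{tag}.npz',**c); return c
def K(c): return np.array([[c['fx'],0,c['cx']],[0,c['fy'],c['cy']],[0,0,1.]])
def ray(c,u,v):
    p=cv2.undistortPoints(np.array([[[u,v]]],float),K(c),np.array(c['dist'],float))[0,0]
    M=np.array(c['cam_to_world']); d=M[:3,:3]@np.array([p[0],p[1],1]); return M[:3,3],d
def atz(c,u,v,z):
    o,d=ray(c,u,v); return o+d*(z-o[2])/d[2]
def proj(c,P):
    M=np.linalg.inv(np.array(c['cam_to_world'])); r=cv2.Rodrigues(M[:3,:3])[0]
    return cv2.projectPoints(np.array(P,float).reshape(-1,1,3),r,M[:3,3],K(c),np.array(c['dist'],float))[0].reshape(-1,2)
def tri(obs):
    A=np.zeros((3,3));b=np.zeros(3)
    for c,u,v in obs:
        o,d=ray(c,u,v);d=d/np.linalg.norm(d);Pm=np.eye(3)-np.outer(d,d);A+=Pm;b+=Pm@o
    return np.linalg.solve(A,b)
def load(t): return dict(np.load(f'pics/{t}.npz'))
E
python3 - <<'E'
from h import *
for n in ("scene","top","wrist"):
    c=snap(n,n+"0"); print(n,c['fx'],c['dist'],np.round(c['cam_to_world'],3).tolist())
print(read_state())
E
```

```text
pics
scene 417.8011165554265 [-0.02921461  0.          0.          0.          0.        ] [[-0.356, 0.653, -0.669, 1.201], [0.934, 0.247, -0.256, 0.214], [-0.002, -0.716, -0.698, 0.834], [0.0, 0.0, 0.0, 1.0]]
top 509.7867927389676 [-0.12606682  0.          0.          0.          0.        ] [[-0.03, -0.986, 0.164, 0.274], [-0.999, 0.027, -0.02, -0.042], [0.015, -0.165, -0.986, 1.481], [0.0, 0.0, 0.0, 1.0]]
wrist 372.7586546215708 [-0.00431394  0.          0.          0.          0.        ] [[0.28, 0.919, 0.279, 0.098], [0.96, -0.267, -0.081, 0.622], [-0.0, 0.29, -0.957, 0.385], [0.0, 0.0, 0.0, 1.0]]
{'time': 0.15, 'joint_positions': array([-1.30957409,  0.33273286, -0.0646955 ,  1.46072835,  0.02160589,
        1.34993737, -0.08850197]), 'joint_vel': array([-0.00037112, -0.00243867,  0.00050319, -0.00316777, -0.00057056,
        0.00171433,  0.00317574]), 'joint_torque': array([ 1.61836062e-03, -6.23631835e+01,  2.52787390e-02, -3.90149474e+01,
       -6.12290064e-02,  3.70321004e-02,  1.04546855e-04]), 'ee_pos': array([0.17493197, 0.59967796, 0.19514245]), 'eef_rot': array([ 0.5659399 ,  0.42395748, -0.42456116, -0.5654378 ]), 'ft_force': array([-0.61709287,  0.19309876, -0.91172578]), 'torque': array([-0.04122264, -0.03047429,  0.04419379]), 'width': 0.08704407918049832}
```

View pics/scene0.png

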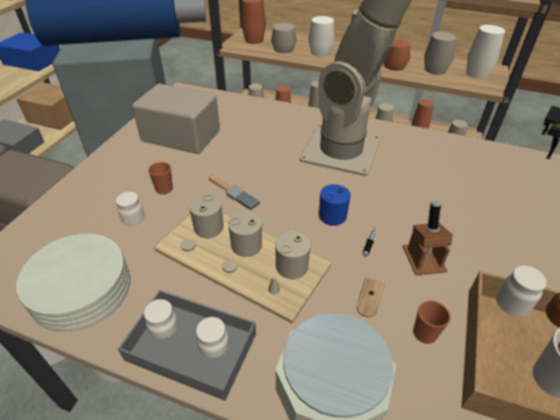

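View pics/top0.png

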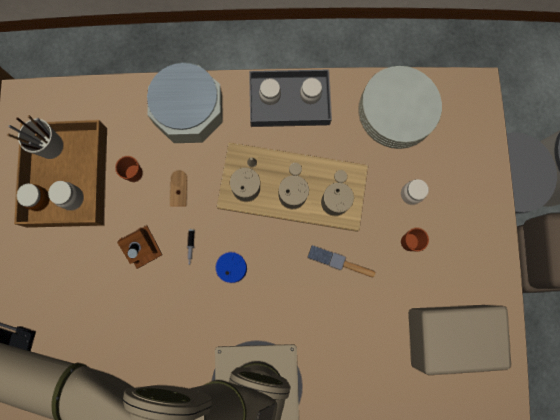

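```bash
python3 - <<'E'
from scipy.spatial.transform import Rotation as R
print(R.from_quat([ 0.5659399 ,  0.42395748, -0.42456116, -0.5654378 ]).as_matrix().round(3))
E
```

```text
[[ 0.28  -0.    -0.96 ]
 [ 0.96  -0.001  0.28 ]
 [-0.001 -1.    -0.   ]]
```

Scene: the cone at scene (274,285) / top (252,160) marks the pot at top (245,182). The gauge is in the stand near top (133,250), and a smaller look-alike lies at (190,245). I'll zoom in.

```bash
python3 - <<'E'
import cv2,numpy as np
a=cv2.imread('pics/scene0.png');b=cv2.imread('pics/top0.png')
def z(i,x,y,w,h,k): return cv2.resize(i[y:y+h,x:x+w],(w*k,h*k),interpolation=cv2.INTER_CUBIC)
o=np.vstack([np.hstack([z(b,210,140,66,50,6),z(b,105,215,66,50,6)]),np.hstack([z(a,260,225,66,50,6),z(a,395,195,66,50,6)])])
cv2.imwrite('pics/z0.png',o)
cv2.imwrite('pics/z1.png',z(a,395,190,70,90,6))
E
```

```text
(no output)
```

View pics/z0.png

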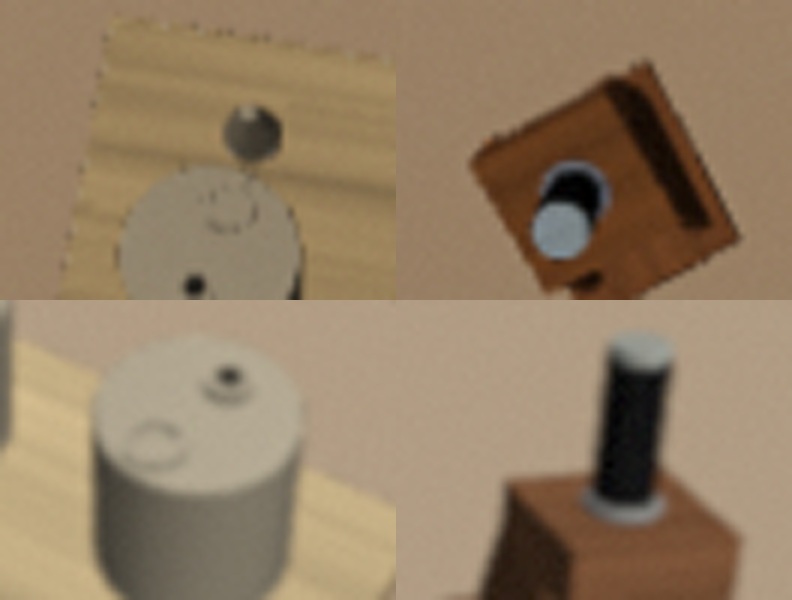

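View pics/z1.png

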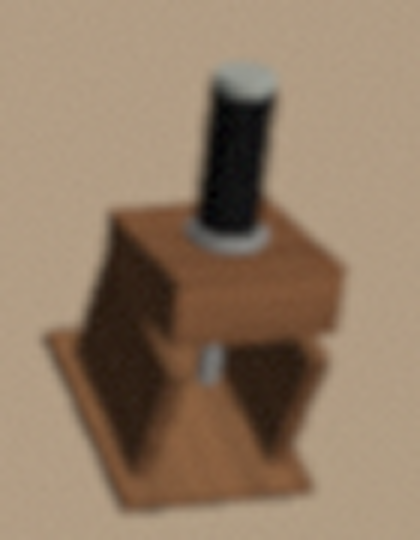

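```bash
python3 - <<'E'
from h import *
t=load('top0');s=load('scene0'); f=lambda x,o:(x+.5)/6-.5+o
def T(n,tp,sp):
    P=tri([(t,*tp),(s,*sp)]); print(n,P.round(4),'repro',(proj(t,P)-tp).round(1),(proj(s,P)-sp).round(1)); return P
cap=T('cap',(f(560-396,105),f(230,215)),(f(247,395),f(78,190)))
fl=T('fl',(f(576-396,105),f(190,215)),(f(229,395),f(236,190)))
d=cap-fl; print(np.linalg.norm(d),d/np.linalg.norm(d), np.degrees(np.arccos(d[2]/np.linalg.norm(d))),np.arctan2(d[1],d[0]))
r=T('ring',(f(232,210),f(208,140)),(f(155,260),f(445-300,225)))
print(atz(t,f(232,210),f(208,140),.111),atz(s,f(155,260),f(145,225),.111))
b=T('boss',(f(195,210),f(285,140)),(f(228,260),f(376-300,225)))
E
```

```text
cap [0.3746 0.3097 0.1667] repro [[-0.1  0. ]] [[-0.1  0. ]]
fl [0.3975 0.3205 0.1025] repro [[-0.3  0. ]] [[-0.4 -0. ]]
0.0689886406258075 [-0.33154997 -0.15670612  0.9303321 ] 21.513358077093624 -2.7000658474353862
ring [0.5885 0.0058 0.1054] repro [[-0.1  0. ]] [[-0.2 -0. ]]
[0.58736477 0.00525456 0.111     ] [0.59310816 0.00773945 0.111     ]
boss [0.5512 0.0229 0.1137] repro [[-0.1  0. ]] [[-0.1 -0. ]]
```

jog_arm --commands '[{"translation": [0, 0, 30], "twist": 0}, {"translation": [0, 0, 30], "twist": 0}, {"translation": [15, -20, 0], "twist": -0.07}, {"translation": [15, -20, 0], "twist": -0.07}, {"translation": [15, -20, 0], "twist": -0.07}, {"translation": [15, -20, 0], "twist": -0.07}, {"translation": [15, -20, 0], "twist": -0.07}, {"translation": [15, -20, 0], "twist": -0.07}, {"translation": [15, -20, 0], "twist": -0.07}, {"translation": [15, -20, 0], "twist": -0.07}, {"translation": [15, -20, 0], "twist": -0.07}, {"translation": [15, -20, 0], "twist": -0.07}, {"translation": [15, -20, 0], "twist": -0.07}, {"translation": [15, -20, 0], "twist": -0.07}, {"translation": [15, -20, 0], "twist": 0}, {"translation": [14, -25, 0], "twist": 0}, {"translation": [0, 0, 0], "twist": 0}, {"translation": [0, 0, 0], "twist": 0}]'

```text
time: 1.95
ee_pos: [0.3846, 0.3142, 0.2559]
eef_rot: [-0.69, -0.156, 0.156, 0.69]
ft_force: [-0.1, 0.5, 0.2]
width: 0.0867
```

```bash
python3 - <<'E'
from h import *
for n in ("wrist","top","scene"): snap(n,n+"1")
print(read_state())
E
```

```text
{'time': 2.1, 'joint_positions': array([-1.00242724,  0.01209956,  0.22508811,  1.70742968, -0.00287214,
        1.42239943, -0.3292824 ]), 'joint_vel': array([-0.00435165,  0.00137567, -0.00098028,  0.00063183,  0.00215399,
       -0.00037173,  0.00378308]), 'joint_torque': array([ 5.43820057e-01, -3.91312480e+01,  5.44275194e-01, -3.95663095e+01,
       -3.12823348e-02,  1.86389463e-02, -1.47509604e-02]), 'ee_pos': array([0.38354462, 0.31564878, 0.25568414]), 'eef_rot': array([-0.68943205, -0.15691416,  0.15698441,  0.6895051 ]), 'ft_force': array([ 0.4009595 , -0.62235622,  0.37501286]), 'torque': array([-0.05561181, -0.05156143,  0.02133481]), 'width': 0.08700074508717391}
```

View pics/wrist1.png

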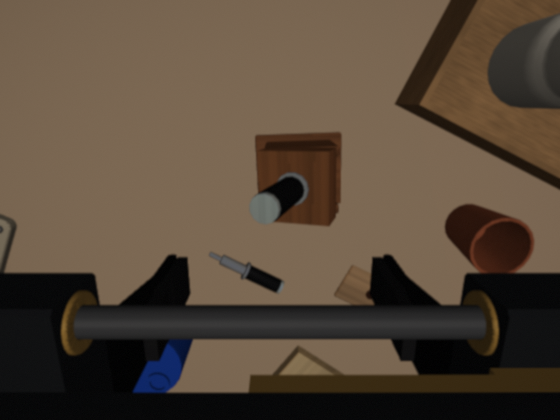

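```bash
python3 - <<'E'
from h import *
w=load('wrist1');i=cv2.imread('pics/wrist1.png')
cv2.imwrite('pics/z2.png',cv2.resize(i[120:240,230:360],None,fx=5,fy=5,interpolation=cv2.INTER_CUBIC))
print(np.round(w['cam_to_world'],3))
az=-2.70;u=np.array([.342*np.cos(az),.342*np.sin(az),.94])
print(atz(w,265,208,.1667),atz(w,291,188,.1025))
for a,b in (((259,145),(329,145)),):
    print(atz(w,257,150,.09),atz(w,340,150,.09))
E
```

```text
[[ 0.903  0.411  0.125  0.35 ]
 [ 0.43  -0.864 -0.261  0.386]
 [ 0.001  0.289 -0.957  0.446]
 [ 0.     0.     0.     1.   ]]
[0.37395384 0.30961748 0.1667    ] [0.39343475 0.3203707  0.1025    ]
[0.34972127 0.33730093 0.09      ] [0.42088273 0.37115587 0.09      ]
```

View pics/z2.png

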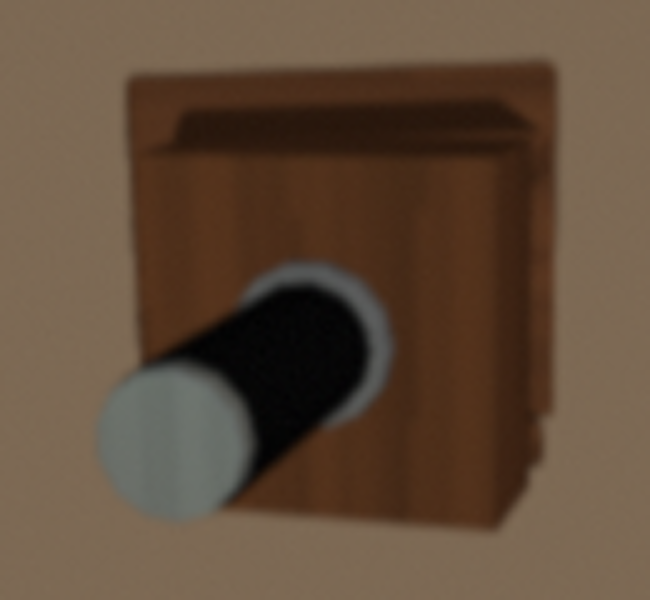

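```bash
python3 - <<'E'
from h import *
w=load('wrist1')
g=lambda x,y,z:atz(w,(x+.5)/5-.5+230,(y+.5)/5-.5+120,z)
for p,q,zz in (((130,77),(552,64),(.01,.01)),((130,77),(552,64),(.015,.015)),):
    A=g(*p,zz[0]);B=g(*q,zz[1]);print(A,B,np.linalg.norm(B-A),np.arctan2(*(B-A)[1::-1]))
cap=g(175,440,.1667);print(cap)
# flange: ellipse left edge (243,300)? right edge (392,345), top(305,262)
for az in (.40,.44,.48):
  u=np.array([-.342*np.cos(az),-.342*np.sin(az),.94]); f=cap-.068*u
  # flange rim circle
  e1=np.cross(u,[0,0,1]);e1/=np.linalg.norm(e1);e2=np.cross(u,e1)
  th=np.linspace(0,6.28,60);C=f+.016*(np.cos(th)[:,None]*e1+np.sin(th)[:,None]*e2)
  px=(proj(w,C)-[230,120]+.5)*5; print(az,f.round(4),px.min(0),px.max(0))
E
```

```text
[0.341171   0.34121538 0.01      ] [0.42738975 0.38548251 0.01      ] 0.09691878024169863 0.47433234074207997
[0.34126942 0.3417312  0.015     ] [0.42650003 0.38549099 0.015     ] 0.09580801893656794 0.4743323407420801
[0.37353632 0.30977784 0.1667    ]
0.4 [0.395  0.3188 0.1028] [231.85165749 269.25647228] [393.03408928 435.63182266]
0.44 [0.3946 0.3197 0.1028] [231.97440087 264.58635948] [393.14880203 430.59197175]
0.48 [0.3942 0.3205 0.1028] [231.91296775 259.81863067] [393.27392839 425.68839164]
```

jog_arm --commands '[{"translation": [-1, -0.5, -25], "twist": 0.02}, {"translation": [0, 0, -25], "twist": 0}, {"translation": [0, 0, -25], "twist": 0}, {"translation": [0, 0, -20], "twist": 0}, {"translation": [0, 0, -20], "twist": 0}, {"translation": [0, 0, -12], "twist": 0}, {"translation": [0, 0, -10], "twist": 0}, {"translation": [0, 0, 0], "twist": 0}, {"translation": [0, 0, 0], "twist": 0}]'

```text
time: 3.0
ee_pos: [0.3832, 0.3149, 0.1193]
eef_rot: [-0.688, -0.164, 0.163, 0.688]
ft_force: [-0.5, -0.3, 0.6]
width: 0.0867
```

```bash
python3 - <<'E'
from h import *
for n in ("wrist","scene"): snap(n,n+"2")
a=cv2.imread('pics/wrist2.png');b=cv2.imread('pics/scene2.png')
o=np.hstack([a[150:420,100:460],cv2.resize(b[150:285,370:500],(260,270))]);cv2.imwrite('pics/z3.png',o)
E
```

```text
(no output)
```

View pics/z3.png

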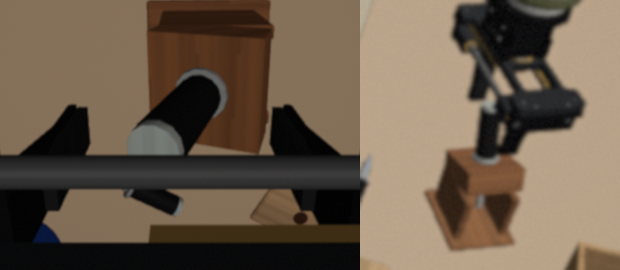

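jog_arm --commands '[{"translation": [0, 0, 0], "twist": 0}, {"translation": [0, 0, 0], "twist": 0}, {"translation": [0, 0, 0], "twist": 0}, {"translation": [0, 0, 0], "twist": 0}, {"translation": [0, 0, 0], "twist": 0}, {"translation": [0, 0, 0], "twist": 0}, {"translation": [0, 0, 0], "twist": 0}, {"translation": [0, 0, 0], "twist": 0}, {"translation": [0, 0, 0], "twist": 0}, {"translation": [0, 0, 0], "twist": 0}]' --grip 1 --grip_force 10

```text
time: 4.1
ee_pos: [0.3828, 0.3145, 0.1188]
eef_rot: [0.688, 0.164, -0.164, -0.688]
ft_force: [-2.9, -0.0, 2.9]
width: 0.0308
```

```bash
python3 - <<'E'
from h import *
for n in ("wrist","scene"): snap(n,n+"3")
a=cv2.imread('pics/wrist3.png');b=cv2.imread('pics/scene3.png')
o=np.hstack([a[150:420,100:460],cv2.resize(b[150:285,370:500],(260,270))]);cv2.imwrite('pics/z4.png',o)
s=read_state();print(s['width'],s['ft_force'],s['torque'],s['ee_pos'])
E
```

```text
0.030690106844238545 [-2.15205367 -1.89069734  2.98786913] [-0.44180253  0.62337393  0.00506499] [0.38281999 0.31448101 0.11877884]
```

View pics/z4.png

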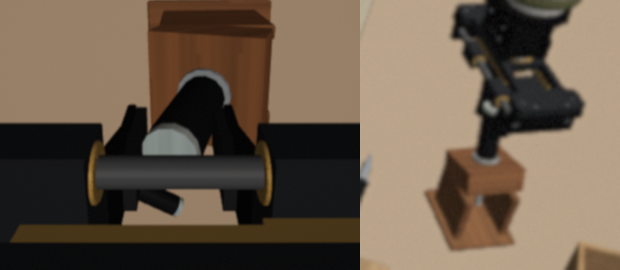

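jog_arm --commands '[{"translation": [-1.5, -0.8, 4.7], "twist": 0}, {"translation": [-1.5, -0.8, 4.7], "twist": 0}, {"translation": [-1.5, -0.8, 4.7], "twist": 0}, {"translation": [-1.5, -0.8, 4.7], "twist": 0}, {"translation": [0, 0, 0], "twist": 0}]'

```text
time: 4.7
ee_pos: [0.3773, 0.3117, 0.1387]
eef_rot: [-0.688, -0.164, 0.163, 0.688]
ft_force: [1.0, 1.6, 0.4]
width: 0.031
```

```bash
python3 - <<'E'
from h import *
for n in ("wrist","scene"): snap(n,n+"4")
a=cv2.imread('pics/wrist4.png');b=cv2.imread('pics/scene4.png')
o=np.hstack([a[150:420,100:460],cv2.resize(b[150:285,370:500],(260,270))]);cv2.imwrite('pics/z5.png',o)
s=read_state();print(s['width'],s['ft_force'],s['torque'],s['ee_pos'])
E
```

```text
0.03134069564742702 [1.24791625 0.56929134 0.32738781] [ 0.15219555 -0.39014379 -0.00215461] [0.37718158 0.31156515 0.1379605 ]
```

View pics/z5.png

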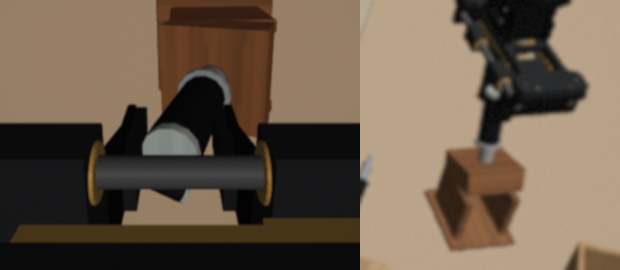

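jog_arm --commands '[{"translation": [-1.5, -0.8, 4.7], "twist": 0}, {"translation": [-1.5, -0.8, 4.7], "twist": 0}, {"translation": [-1.5, -0.8, 4.7], "twist": 0}, {"translation": [-1.5, -0.8, 4.7], "twist": 0}, {"translation": [-1.5, -0.8, 4.7], "twist": 0}, {"translation": [-1.5, -0.8, 4.7], "twist": 0}, {"translation": [-1.5, -0.8, 4.7], "twist": 0}, {"translation": [-1.5, -0.8, 4.7], "twist": 0}, {"translation": [-1.5, -0.8, 4.7], "twist": 0}, {"translation": [-1.5, -0.8, 4.7], "twist": 0}, {"translation": [-1.5, -0.8, 4.7], "twist": 0}, {"translation": [-1.5, -0.8, 4.7], "twist": 0}, {"translation": [-1.5, -0.8, 10], "twist": 0}, {"translation": [0, 0, 10], "twist": 0}, {"translation": [0, 0, 10], "twist": 0}, {"translation": [0, 0, 0], "twist": 0}]'

```text
time: 6.4
ee_pos: [0.3581, 0.3015, 0.2258]
eef_rot: [-0.687, -0.164, 0.163, 0.688]
ft_force: [-0.1, -0.7, -1.5]
width: 0.0254
```

```bash
python3 - <<'E'
from h import *
for n in ("wrist","scene"): snap(n,n+"5")
a=cv2.imread('pics/wrist5.png');b=cv2.imread('pics/scene5.png')
o=np.hstack([a[150:420,100:460],cv2.resize(b[150:285,370:500],(260,270))]);cv2.imwrite('pics/z6.png',o)
s=read_state();print(s['width'],s['ft_force'],s['torque'],s['ee_pos'])
E
```

```text
0.025629682096028582 [ 0.02847895  0.46338801 -1.1161526 ] [-0.06943242  0.01368177  0.0352181 ] [0.35757829 0.30101275 0.22409798]
```

View pics/z6.png

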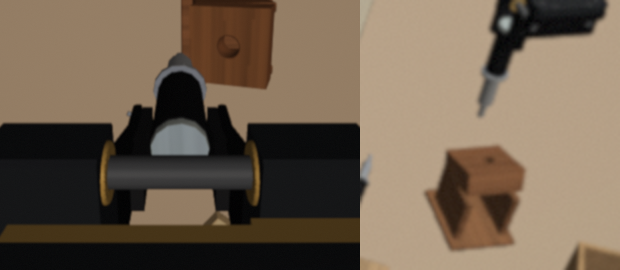

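```bash
python3 - <<'E'
from h import *
s=load('scene5');w=load('wrist5')
g=np.array([.358,.3012,.2445])
L=[.030,0,-.0385,-.0875,-.1095]
for n,c,o in (('s',s,(370,150)),('w',w,(100,150))):
    print(n,[ (p-o).round(1).tolist() for p in proj(c,[g+[0,0,l] for l in L])])
b=cv2.imread('pics/scene5.png');a=cv2.imread('pics/wrist5.png')
cv2.imwrite('pics/z7.png',np.hstack([cv2.resize(b[145:215,400:465],None,fx=6,fy=6),cv2.resize(a[190:330,215:335],None,fx=3,fy=3)]))
E
python3 -c "
import cv2;print(cv2.imread('pics/z7.png').shape)"
```

```text
s [[75.2, 11.4], [71.6, 22.0], [67.1, 34.9], [61.7, 50.4], [59.4, 57.1]]
w [[180.0, 148.1], [179.8, 118.0], [179.5, 90.7], [179.3, 66.7], [179.2, 58.4]]
(420, 750, 3)
```

View pics/z7.png

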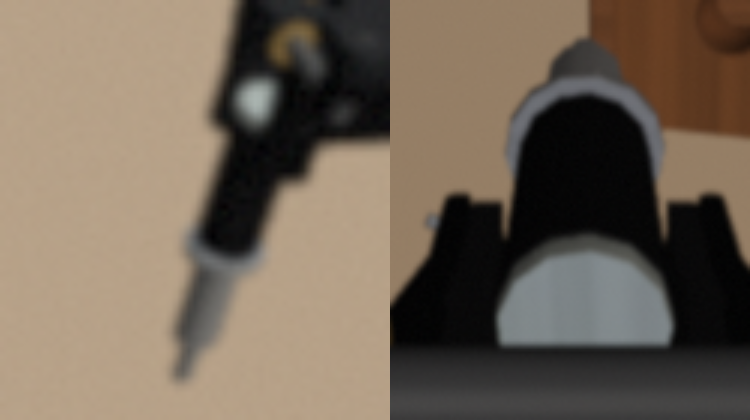

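```bash
python3 - <<'E'
from h import *
s=load('scene5');w=load('wrist5')
R=w['cam_to_world'][:3,:3]
jaw=np.array([R[0,0],R[1,0],0]);jaw/=np.linalg.norm(jaw);n=np.cross([0,0,1],jaw)
th=np.linspace(0,6.28,120)
def circ(g,u,l,r):
    e1=np.cross(u,jaw);e1/=np.linalg.norm(e1);e2=np.cross(u,e1)
    return g+l*u+r*(np.cos(th)[:,None]*e1+np.sin(th)[:,None]*e2)
for dz in (0,-.003):
 for ti in (-4,-2,0,2,4):
  a=np.radians(ti);u=np.cos(a)*np.array([0,0,1])+np.sin(a)*n
  g=np.array([.358,.3012,.2445+dz])
  W=lambda l,r:((proj(w,circ(g,u,l,r))-[215,190]+.5)*3+[390,0])
  f=W(-.0375,.016);f2=W(-.0425,.016);no=W(-.0875,.009);cp=W(.0305,.0125)
  print(dz,ti,'fl top %.0f L %.0f R %.0f'%(min(f[:,1].min(),f2[:,1].min()),f[:,0].min(),f[:,0].max()),'nose top %.0f'%no[:,1].min(),'cap top %.0f L %.0f R %.0f'%(cp[:,1].min(),cp[:,0].min(),cp[:,0].max()),
   'scene tip,fl',((proj(s,[g-.1095*u,g-.04*u,g+.0305*u])-[400,145]+.5)*6).round().tolist())
E
```

```text
0 -4 fl top 59 L 505 R 665 nose top 22 cap top 264 L 499 R 674 scene tip,fl [[197.0, 374.0], [231.0, 245.0], [269.0, 101.0]]
0 -2 fl top 65 L 505 R 665 nose top 34 cap top 255 L 498 R 675 scene tip,fl [[188.0, 375.0], [228.0, 245.0], [272.0, 100.0]]
0 0 fl top 71 L 505 R 665 nose top 46 cap top 247 L 498 R 675 scene tip,fl [[179.0, 376.0], [224.0, 246.0], [275.0, 100.0]]
0 2 fl top 78 L 505 R 665 nose top 58 cap top 239 L 498 R 675 scene tip,fl [[171.0, 376.0], [221.0, 246.0], [277.0, 100.0]]
0 4 fl top 84 L 505 R 665 nose top 70 cap top 230 L 498 R 675 scene tip,fl [[162.0, 376.0], [218.0, 246.0], [280.0, 100.0]]
-0.003 -4 fl top 55 L 506 R 664 nose top 19 cap top 254 L 500 R 673 scene tip,fl [[195.0, 379.0], [229.0, 251.0], [267.0, 107.0]]
-0.003 -2 fl top 61 L 506 R 664 nose top 31 cap top 246 L 500 R 673 scene tip,fl [[186.0, 380.0], [226.0, 251.0], [270.0, 107.0]]
-0.003 0 fl top 67 L 506 R 664 nose top 42 cap top 238 L 500 R 673 scene tip,fl [[178.0, 381.0], [222.0, 251.0], [272.0, 107.0]]
-0.003 2 fl top 74 L 506 R 664 nose top 54 cap top 229 L 500 R 673 scene tip,fl [[169.0, 381.0], [219.0, 252.0], [275.0, 106.0]]
-0.003 4 fl top 80 L 506 R 664 nose top 66 cap top 221 L 499 R 673 scene tip,fl [[160.0, 382.0], [216.0, 252.0], [278.0, 106.0]]
```

jog_arm --commands '[{"translation": [0, 0, 10], "twist": 0}, {"translation": [0, 0, 10], "twist": 0}, {"translation": [5, -7, 0], "twist": 0}, {"translation": [10, -13, 0], "twist": 0}, {"translation": [14, -18, 0], "twist": 0}, {"translation": [14, -18, 0], "twist": 0}, {"translation": [14, -18, 0], "twist": 0}, {"translation": [14, -18, 0], "twist": 0}, {"translation": [14, -18, 0], "twist": 0}, {"translation": [14, -18, 0], "twist": 0}, {"translation": [14, -18, 0], "twist": 0}, {"translation": [14, -18, 0], "twist": 0}, {"translation": [14, -18, 0], "twist": 0}, {"translation": [14, -18, 0], "twist": 0}, {"translation": [14, -18, 0], "twist": 0}, {"translation": [14, -18, 0], "twist": 0}, {"translation": [14, -18, 0], "twist": 0}, {"translation": [14, -18, 0], "twist": 0}, {"translation": [10, -13, 0], "twist": 0}, {"translation": [6, -8, 0], "twist": 0}]' --grip 1 --grip_force 25

```text
time: 8.5
ee_pos: [0.585, 0.0058, 0.2439]
eef_rot: [0.688, 0.163, -0.163, -0.688]
ft_force: [-0.6, -0.3, -0.6]
width: 0.0254
```

jog_arm --commands '[{"translation": [3, -2, 0], "twist": 0}, {"translation": [0, 0, 0], "twist": 0}, {"translation": [0, 0, 0], "twist": 0}]'

```text
time: 8.8
ee_pos: [0.5872, 0.0067, 0.2439]
eef_rot: [-0.688, -0.164, 0.164, 0.688]
ft_force: [-0.2, -0.0, -1.4]
width: 0.0252
```

```bash
python3 - <<'E'
from h import *
for n in ("wrist","scene","top"): snap(n,n+"6")
s=read_state();print(s['width'],s['ft_force'],s['torque'],s['ee_pos'])
E
```

```text
0.02538118691144405 [ 0.57747101 -0.39711939  0.30559385] [-0.06367604 -0.0072678  -0.02058346] [0.5872617  0.00668508 0.24408696]
```

View pics/wrist6.png

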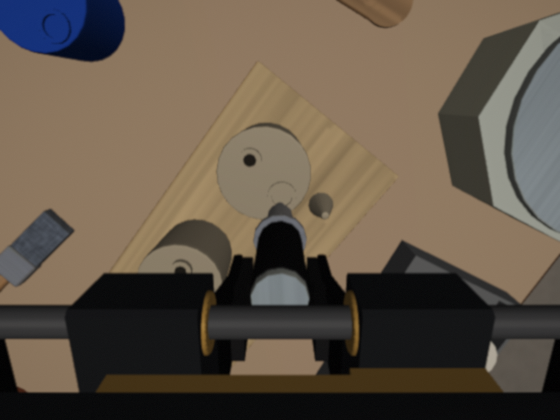

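View pics/scene6.png

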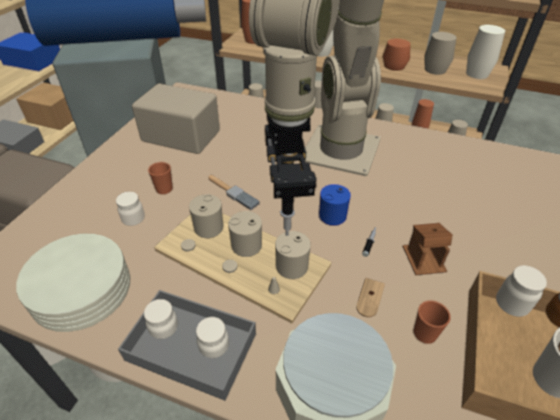

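```bash
python3 - <<'E'
from h import *
b=cv2.imread('pics/scene6.png');a=cv2.imread('pics/wrist6.png')
A=cv2.resize(a[115:225,205:325],None,fx=4,fy=4,interpolation=cv2.INTER_CUBIC);A=cv2.convertScaleAbs(A,alpha=1.6,beta=-40)
B=cv2.resize(b[195:285,260:325],None,fx=4.89,fy=4.89,interpolation=cv2.INTER_CUBIC)
cv2.imwrite('pics/z8.png',np.hstack([A,B[:440]]));print(A.shape,B.shape)
w=load('wrist6')
for n,p in (('ring',(281,193)),('boss',(250,160))): print(n,atz(w,*p,.111 if n=='ring' else .114))
E
```

```text
(440, 480, 3) (440, 318, 3)
ring [0.58736585 0.00892619 0.111     ]
boss [0.55003637 0.02353197 0.114     ]
```

View pics/z8.png

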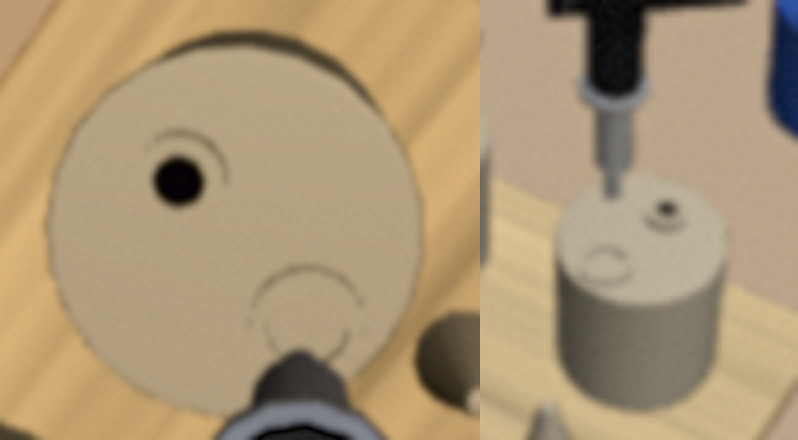

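```bash
python3 - <<'E'
from h import *
w=load('wrist6');s=load('scene6');t=load('top0');s0=load('scene0')
g=lambda x,y,z:atz(w,(x+.5)/4-.5+205,(y+.5)/4-.5+115,z)
r=g(306,320,.111);b=g(178,181,.114);c=g(234.5,229,.108)
print('ring',r,'boss',b,'pot',c,np.linalg.norm((r-b)[:2]),np.linalg.norm((r-c)[:2]))
d=(r-b)[:2];d/=np.linalg.norm(d);print('from boss',b[:2]+.043*d,'from pot',c[:2]+.025*d)
# tip in scene crop (612-480,195)
k=4.89;tip=((132.5)/k-.5+260,195.5/k-.5+195)
o,dd=ray(s,*tip);print('tip ray at z',[ (o+dd*(z-o[2])/dd[2]).round(4) for z in (.15,.153)])
print(proj(s,[[.587,.0066,.151]]),tip)
rs=((605.5-480)/k-.5+260,264.5/k-.5+195);print('ring scene',atz(s,*rs,.1105))
print('ring tri',tri([(w,281.1,194.6),(s,*rs),(t,248.2,174.2)]))
E
```

```text
ring [0.58813926 0.0076486  0.111     ] boss [0.5493184  0.02328946 0.114     ] pot [0.56501326 0.01831395 0.108     ] 0.04185326908522588 0.02546687542330439
from boss [0.58920291 0.00722006] from pot [0.58820193 0.00897128]
tip ray at z [array([0.5846, 0.0068, 0.15  ]), array([0.5873, 0.0077, 0.153 ])]
[[286.14949234 234.88728035]] (286.59611451942743, 234.4795501022495)
ring scene [0.59243002 0.00688514 0.1105    ]
ring tri [0.58867801 0.00588786 0.10583238]
```

jog_arm --commands '[{"translation": [2, 0.5, -9], "twist": 0}, {"translation": [0, 0, -9], "twist": 0}, {"translation": [0, 0, -9], "twist": 0}, {"translation": [0, 0, -6], "twist": 0}, {"translation": [0, 0, -3], "twist": 0}, {"translation": [0, 0, 0], "twist": 0}, {"translation": [0, 0, 0], "twist": 0}]'

```text
time: 9.65
ee_pos: [0.5896, 0.0064, 0.2082]
eef_rot: [0.688, 0.164, -0.163, -0.688]
ft_force: [-0.7, 0.0, -1.0]
width: 0.025
```

```bash
python3 - <<'E'
from h import *
for n in ("wrist","scene"): snap(n,n+"7")
s=read_state();print(s['width'],s['ft_force'],s['torque'],s['ee_pos'])
b=cv2.imread('pics/scene7.png');a=cv2.imread('pics/wrist7.png')
A=cv2.resize(a[115:225,205:325],None,fx=4,fy=4,interpolation=cv2.INTER_CUBIC)
B=cv2.resize(b[215:275,265:320],None,fx=7.333,fy=7.333,interpolation=cv2.INTER_CUBIC)
B=cv2.convertScaleAbs(B,alpha=1.3,beta=-20)
cv2.imwrite('pics/z9.png',np.hstack([A[:440],B[:440,:320]]));print(B.shape)
E
```

```text
0.02521957825708246 [ 0.95683533 -0.04737251 -1.23849699] [-0.04846016 -0.03545425 -0.05386569] [0.58970312 0.00639238 0.20836213]
(440, 403, 3)
```

View pics/z9.png

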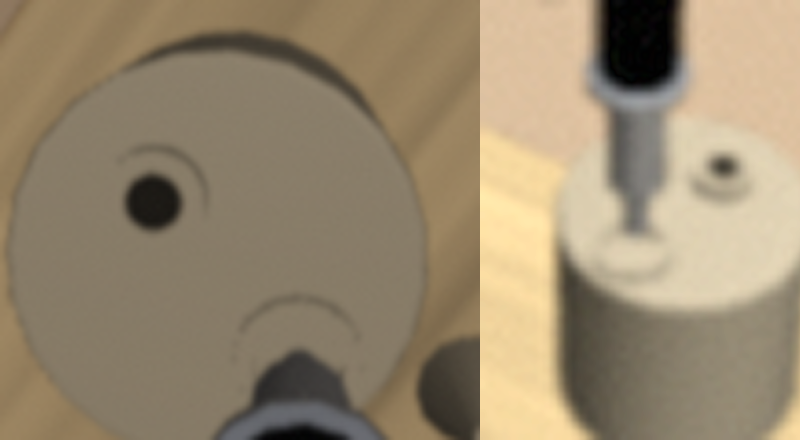

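```bash
cat >> h.py <<'E'
def avg(n=12):
    F=[];P=[]
    for _ in range(n):
        camera("wrist"); s=read_state();F.append(s['ft_force']);P.append(s['ee_pos'])
    print('F',np.mean(F,0).round(2),'sd',np.std(F,0).round(2),'P',np.mean(P,0).round(4),'t',s['time'],'w',s['width'])
E
python3 -c "
from h import *
avg()"
```

```text
F [-0.19  0.05 -1.16] sd [0.64 0.48 0.6 ] P [0.5896 0.0064 0.2081] t 10.35 w 0.025422061277067372
```

jog_arm --commands '[{"translation": [0, 0, -2], "twist": 0}, {"translation": [0, 0, -2], "twist": 0}, {"translation": [0, 0, -2], "twist": 0}, {"translation": [0, 0, 0], "twist": 0}, {"translation": [0, 0, 0], "twist": 0}]'

```text
time: 10.85
ee_pos: [0.5894, 0.0065, 0.2019]
eef_rot: [-0.688, -0.164, 0.164, 0.688]
ft_force: [0.7, 0.1, -0.5]
width: 0.0248
```

```bash
python3 -c "
from h import *
avg()"
```

```text
F [ 0.02 -0.06 -1.05] sd [0.35 0.52 0.54] P [0.5895 0.0064 0.202 ] t 11.45 w 0.02577277690062602
```

jog_arm --commands '[{"translation": [0, 0, -1], "twist": 0}, {"translation": [0, 0, -1], "twist": 0}, {"translation": [0, 0, -1], "twist": 0}, {"translation": [0, 0, 0], "twist": 0}, {"translation": [0, 0, 0], "twist": 0}]'

```text
time: 11.95
ee_pos: [0.5895, 0.0064, 0.1989]
eef_rot: [-0.688, -0.164, 0.164, 0.688]
ft_force: [-0.0, -0.2, -0.7]
width: 0.0252
```

```bash
python3 -c "
from h import *
avg()
snap('scene','scene8')
b=cv2.imread('pics/scene8.png')
cv2.imwrite('pics/z10.png',cv2.resize(b[215:275,265:320],None,fx=8,fy=8,interpolation=cv2.INTER_CUBIC))"
```

```text
F [-0.05 -0.21 -1.22] sd [0.4  0.47 0.47] P [0.5895 0.0064 0.199 ] t 12.55 w 0.025538192379906382
```

View pics/z10.png

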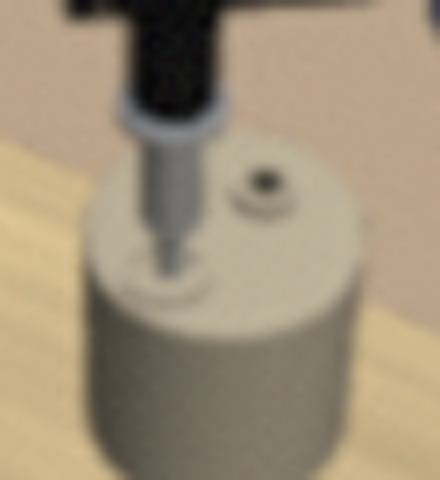

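jog_arm --commands '[{"translation": [0, 0, -1], "twist": 0}, {"translation": [0, 0, -1], "twist": 0}, {"translation": [0, 0, 0], "twist": 0}, {"translation": [0, 0, 0], "twist": 0}]'

```text
time: 13.0
ee_pos: [0.5896, 0.0064, 0.1971]
eef_rot: [-0.688, -0.164, 0.164, 0.688]
ft_force: [-0.5, -0.1, 0.7]
width: 0.025
```

```bash
python3 -c "
from h import *
avg()"
```

```text
F [ 0.28 -0.14  0.65] sd [0.51 0.32 0.48] P [0.5895 0.0064 0.197 ] t 13.6 w 0.02548979398202506
```

jog_arm --commands '[{"translation": [0, 0, -1], "twist": 0}, {"translation": [0, 0, -1], "twist": 0}, {"translation": [0, 0, 0], "twist": 0}, {"translation": [0, 0, 0], "twist": 0}]'

```text
time: 14.0
ee_pos: [0.5895, 0.0064, 0.195]
eef_rot: [-0.688, -0.164, 0.164, 0.688]
ft_force: [-0.7, 0.3, 1.8]
width: 0.0253
```

```bash
python3 -c "
from h import *
avg()"
```

```text
F [0.11 0.16 1.44] sd [0.41 0.33 0.4 ] P [0.5895 0.0064 0.195 ] t 14.6 w 0.025301242042536923
```

jog_arm --commands '[{"translation": [0, 0, -1], "twist": 0}, {"translation": [0, 0, -1], "twist": 0}, {"translation": [0, 0, -1], "twist": 0}, {"translation": [0, 0, -1], "twist": 0}, {"translation": [0, 0, -0.9], "twist": 0}, {"translation": [0, 0, 0], "twist": 0}, {"translation": [0, 0, 0], "twist": 0}]'

```text
time: 15.3
ee_pos: [0.5895, 0.0064, 0.1901]
eef_rot: [-0.688, -0.164, 0.164, 0.688]
ft_force: [0.1, -0.2, 2.1]
width: 0.0251
```

```bash
python3 -c "
from h import *
avg(16)
snap('scene','scene9');snap('wrist','wrist9');snap('top','top9')
b=cv2.imread('pics/scene9.png');a=cv2.imread('pics/wrist9.png')
cv2.imwrite('pics/z11.png',np.hstack([cv2.resize(b[205:275,265:320],(330,420),interpolation=cv2.INTER_CUBIC),cv2.resize(a[100:310,180:380],(400,420))]))"
```

```text
F [0.14 0.02 3.  ] sd [0.37 0.58 0.53] P [0.5895 0.0064 0.1901] t 16.1 w 0.025119197136959124
```

View pics/z11.png

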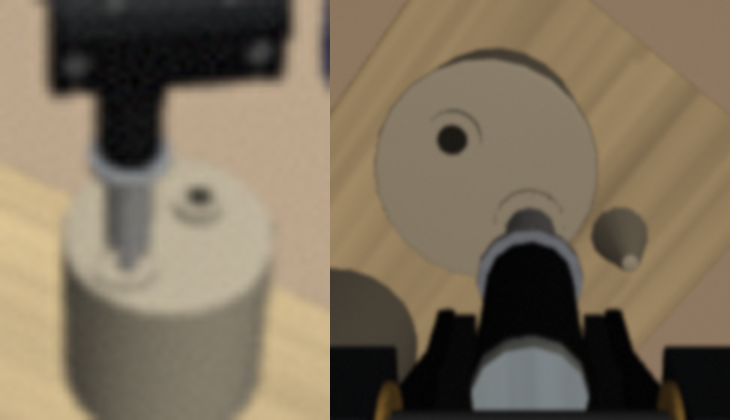

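```bash
python3 -c "
from h import *
s=load('scene9');p=(proj(s,[[.5895,.0068,.109],[.5895,.0068,.1695]])-[265,205]+.5)*6
print(p)
i0=cv2.imread('pics/scene0.png');i1=cv2.imread('pics/scene9.png')
print(close_job())"
```

```text
[[126.29340574 261.75106078]
 [128.99642741 152.55598526]]
the job is handed in; nothing more can be done
None
```

I took the larger gauge out of its stand and am pressing it, upright, into the test ring of the pot marked by the cone. The job is handed in with the gauge still gripped and pressing.

- **Removal:** I drew the gauge out along its own axis. Closing the jaws along its lean stood it upright as it left the stand.
- **Plunger depth:** Two checks agreed at about 8 mm, half way in. Contact came at TCP z of about 0.198 m and I stopped at 0.190 m. The averaged force is 4.15 N above its value before contact; half way should be 4.2 N. Single force readings vary by about 0.5 N.
- **Upright and in the ring:** The last pictures show the tip inside the ring. Measured points on the gauge match a vertical axis to within about a degree.
- **Small disagreements:** The cameras put the ring's position 2–5 mm apart, so I judged the final centring from close-up pictures. The gauge sits about 2 mm lower in the jaws than planned, with no effect on the result.
- **Other objects:** I saw no sign of anything else being moved, but I did not compare the before and after pictures in detail.

The clock read about 16 s before the hand-in.

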